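Nest the stepped bronze weight in the press jig and hold it home

ROBOT

A 6-joint arm with a two-finger parallel gripper is mounted at the origin on the work surface. World frame = base frame: x ahead of the robot, y to its left, z up, the work surface at z = 0. Lengths are in m, angles in degrees, forces in N, time in s.
With the tool pointing down it reaches from about 0.25 to 0.725 m from the base axis. Payload 9.7 kg.
Tool frame: the origin (TCP) lies midway between the tips of the shut fingers; the grasp point (between the pads) lies bot.grasp_offset behind it (bot.grasp_offset is the distance from the TCP to the grasp point, in m); x points along the fingers, y is the direction in which the jaws open and shut, and the axes are right-handed (so a half turn about x gives the same grasp; the last joint's range is limited). The gripper opens to 85 mm and grips with 20 to 120 N. Pads are 22 mm wide; open, the fingers measure 114 mm over their backs; the gripper's body (76 mm by 85 mm) begins 54 mm behind the grasp point. The pads swing forward as they close: fully open they stand 13 mm farther back than shut.
Start: joints at [64.63, 4.979, 10.078, 95.1, 0, 90], TCP at [0.236, 0.497, 0.199] pointing down, gripper open.
Joint ranges: [-179.16, 179.16], [-48.56, 103.87], [-65.8, 70.77], [-126.05, 130.52], [-82.76, 87.17], [-180, 180]. Speed limits (degrees/s): [127.2, 127.2, 147.25, 180, 180, 180].

INTERFACE

Orientations are given as [roll, pitch, yaw] about the fixed x, y, z axes, in that order (R = Rz(yaw) Ry(pitch) Rx(roll)).
In Python, from workcell import status, camera, bot gives the robot as it stands.
- The arm moves only by the shell command python3 -m jog 'ROWS' [OPENING] [FORCE]. ROWS is text: rows parted by semicolons, each of 4 numbers parted by spaces: the shift along the tool's x, y, z in mm, then the turn about the tool's x in degrees. A call has exactly 8 rows; each row is the pose to reach, as a shift and turn from the pose commanded when the call began, along the tool's axes at that moment; what a row does not reach only later rows make up. A row lasts 1/8 s, in which the tool goes at most 62.5 mm and 10.7 degrees, less where a joint would pass 70% of its speed; a pose out of reach is approached as far as the arm can. A call with a gripper value outside its range is refused whole. OPENING is the opening, from 0 (shut) to 1 (fully open), set as the call begins (- or left out, the last holds). The fingers move at their own pace and stop on an object; FORCE is the grip in N (left out, the last holds). Time passes only in rows, so rows that repeat a pose let the fingers close, or fill a call up. It gives the time, the measured TCP pose, the force and the opening at its end, in the units of the state.
- status.get_obs(): the state, without advancing time (a new reading comes with each control period).
- camera(name): name is "side" or "top" or "wrist"; returns a dict with "color" (384x512x3 uint8, red, green, blue), "vfov" (degrees; the focal length in pixels is half the picture's height over the tangent of half this angle, whatever the lens; pixels are square), "cx", "cy" (the principal point, pixels), "D" ([k1, k2, p1, p2, k3] as OpenCV has them; the pictures are not rectified), "rvec" (rotation vector, rad) and "tvec" (3), from world to camera coordinates, as OpenCV has them. Camera axes: x right, y down, z forward; pixel columns grow to the right and rows downward; lengths in m; the calibration is good to about 2 mm. A picture is of the moment at which its call begins. There is no depth.
- bot.job_done(): hands the job in, once; it reports no verdict.
The state is a dict: "time": time; "q": joint angles; "qd": joint speeds; "joint_efforts": joint torques, N m; "ee_pos": TCP position; "tcp_rot": TCP orientation; "wrist_force": force on the tool from outside, world axes, zero at the start; "torque": the same for the moment, N m; "opening": finger opening in m.
Only numpy, scipy, OpenCV 4.12 (cv2) and the standard library are available. Lean on these libraries where they do the work, as an engineer would, in place of code of your own. Each camera call takes 0.05 s, during which the arm holds its last target. There are 200 camera calls.

TASK

Load the stepped bronze weight block into the steel jig beside the hand press: set it down on the bed between the two stops with its step (the low foot) towards the open side and its tall back towards the fence, and let go. Then close the sliding side stop right up on the block so that it is snug between both stops, and finally push the block home with one steady diagonal push into the inner corner of its step, forward against the fence and down on the bed (about 15 N each way), and finish while still holding that push. Leave all other things on the shelf where they are.

Things in the scene. Friction and masses are not known exactly. Their poses are not given: they have to be found in the camera images.
- jig: Steel jig bolted to the shelf, 150 (x) by 180 mm (y); two lugs, 13 mm high, reach 122 mm along its y. Origin: centre of its underside, at shelf height, z up, x from the open side (robot side) to the fence. Bed top z = 16, fence face x = +50, fixed end stop face y = +60 mm, side stop on the -y side. Block home: its origin at x = 23, y = 38, z = 16 mm, axes parallel to the jig's.
- bed: Flat, lightly oiled steel bed plate of the jig, 150 by 180 mm, its top 16 mm above the shelf. Origin at the centre of its underside, 4 mm above the jig's origin, same axes. Carries the block. Friction with the block about 0.3, as on fence and stops.
- fence: Dark steel bar along the far side of the jig, parallel to the jig's y over the whole 180 mm, 16 mm thick, 20 mm high above the bed; its face towards the open side is at jig x = +50 mm. Origin 16 mm above the jig's origin, same axes.
- end_stop: Fixed dark steel stop block on the bed, 90 mm long in jig x (-45 to +45 mm), 20 mm thick, 18 mm high above the bed; its inner face is at jig y = +60 mm. Origin 16 mm above the jig's origin, same axes.
- side_stop (a joint): Opening (m) of the sliding side stop: aluminium bar, 90 mm in jig x (-45 to +45), 20 mm thick in jig y, 30 mm high above the bed. 0: closed on the block, 44 mm from the end stop; positive: open towards jig -y (max 0.06, starts 0.035 to 0.055); -0.006 if empty. Outer face at jig y = -4 mm minus value. Slides stiffly (4 N), stays put; push its outer face or pinch it.
- side_stop_top (a point): Centre of the top face of the sliding side stop, 46.5 mm above the shelf.
- block: Stepped bronze block, the workpiece: L in side view, 54 (x) by 44 (y) by 50 mm high, 0.5 to 0.67 kg. Origin: centre of its underside, z up. Foot 14 mm thick, all over; tall back 22 mm thick at x = +5 to +27 mm, full length, to z = 50: grasp across it. Inner corner at x = +5, z = 14 mm. Back face x = +27 goes to the fence. Starts upright on the shelf, back roughly away from the robot.
- plain_block: Plain bronze block without a step, 50 by 36 by 30 mm, lying on the shelf; not to be used. Origin: centre of its underside.
- shroud: Grey plastic curling-stone handle shroud, round foot of 60 mm diameter with a gooseneck grip along its x to 100 mm, 69 mm high; leave alone. Origin: centre of the foot's underside.
- nut_driver: Nut driver lying along its x, black handle 28 mm thick at -x, 220 mm long; leave alone. Origin: middle of its length, at shelf height.
- grommet: Black rubber ring, 36 mm diameter, 12 mm high; leave alone. Origin: centre of its underside.
- mug: White mug, 80 mm diameter, 90 mm high; leave alone. Origin: centre of its underside.
- tin: Round aluminium tin, 68 mm diameter, 50 mm high; leave alone. Origin: centre of its underside.
Things that resemble listed ones, but are neither listed nor needed, are in the scene too. Of the things like the jig, leave any that is yellow; of the rest the larger one is meant. Leave any green look-alike of the block alone.

How it is judged (in metres and radians):
On the way, in this order (a step that is already met when the one before it is completed fails the run):
1. the block lies released on the bed between the stops, the side stop still open (x of block in the frame of jig between -0.055 and 0.026 m and y of block in the frame of jig between -0.02 and 0.042 m and z of block in the frame of jig between 0.013 and 0.0185 m and angle between block's own z axis and vertical below 0.06 rad and contact force between the fingers and block below 0.1 N and value of joint side_stop above 0.006 m), for 0.2 s.
2. the side stop is closed on the block (within 3 mm) (value of joint side_stop below 0.003 m and y of block in the frame of jig above 0.034 m and z of block in the frame of jig below 0.0185 m), for 0.2 s.
At the end, for the whole second after the job is handed in: Block flat on the bed, back within 2.5 mm of the fence and square to 0.06 rad, side stop closed on it within 3 mm; through the last second the fingers push it with over 4 N, giving over 3 N on the fence and over 9 N on the bed, weight included (all of step 2 and value of joint side_stop above -0.003 m and x of block in the frame of jig between 0.0205 and 0.026 m and y of block in the frame of jig below 0.041 m and z of block in the frame of jig above 0.0135 m and angle between block's own z axis and vertical below 0.05 rad and angle between the x axis of block and the x axis of jig, either way round below 0.06 rad and contact force between block and fence above 3 N and contact force between block and bed above 9 N and contact force between the fingers and block above 4 N); the arm keeps its last pose, push and grip.
It fails at once if another thing on the shelf is moved by more than 30 mm (distance of any of plain_block, shroud, nut_driver, grommet, mug, tin from where it was at the start of the episode above 0.03 m).
It also fails if it takes over 72 s, if anything falls off the work surface, if the arm or the gripper's body presses on something with over 40 N, if the wrist force passes 120 N, or if a joint passes its speed limit or range.

## Working session

There is one attempt and no reset: what is moved stays moved. The work goes in short steps, Python scripts to look and compute and a shell command to move; the robot and the scene stay as the last step left them, time stands still between calls to the robot, and variables do not carry over. Pictures are saved under pics/ and viewed, about 8 in all and at most 12, crops included, and the job is handed in when it is done.

```bash
mkdir -p pics
cat > h.py <<'E'
import numpy as np, cv2, sys
from workcell import status, camera, bot
def shot(n,f=None):
    c=camera(n)
    if f: cv2.imwrite('pics/'+f,c['color'][:,:,::-1])
    return c
def K(c):
    f=c['color'].shape[0]/2/np.tan(np.radians(c['vfov'])/2)
    return np.array([[f,0,c['cx']],[0,f,c['cy']],[0,0,1.]])
def ray(c,px):
    px=np.array(px,float).reshape(-1,1,2)
    u=cv2.undistortPointsIter(px,K(c),np.array(c['D'],float),None,None,(3,50,1e-9)).reshape(-1,2)
    R=cv2.Rodrigues(np.array(c['rvec'],float))[0];t=np.array(c['tvec'],float).ravel()
    return -R.T@t,np.c_[u,np.ones(len(u))]@R
def plane(c,px,z):
    o,d=ray(c,px); return o+d*((z-o[2])/d[:,2])[:,None]
def proj(c,P):
    return cv2.projectPoints(np.array(P,float).reshape(-1,1,3),np.array(c['rvec'],float),np.array(c['tvec'],float),K(c),np.array(c['D'],float))[0].reshape(-1,2)
E
python3 - <<'E'
from h import *
print(status.get_obs(),bot.grasp_offset)
ims=[]
for n in('top','side'):
    c=shot(n,n+'0.png');ims.append(c['color']); o,d=ray(c,[[256,192]]);print(n,o,d,c['vfov'],c['D'])
    import pickle;pickle.dump(c,open(n+'0.pkl','wb'))
E
```

```text
{'time': 0.0, 'q': array([6.46277990e+01, 5.01099304e+00, 1.00347940e+01, 9.50996026e+01,
       2.31352874e-04, 9.00008031e+01]), 'qd': array([-0.01730143,  0.01004295,  0.0146716 ,  0.00210807,  0.01373499,
        0.00588733]), 'joint_efforts': array([ 2.22929484e-04, -5.20391536e+01,  4.64797533e+01,  1.66886277e-02,
       -2.33301932e-06, -2.25910964e-05]), 'ee_pos': array([0.2355561 , 0.49670479, 0.19818717]), 'tcp_rot': array([ -90.17406773,   89.92419803, -115.54707201]), 'wrist_force': array([ 0.53256309, -0.24289485, -0.65968644]), 'torque': array([-0.01179014, -0.00144715,  0.03317586]), 'opening': 0.08563694932130611} 0.0187
top [0.46312565 0.01565939 0.973199  ] [[ 0.0992317   0.0090331  -0.99510101]] 56.95196461399578 [-0.04456507  0.          0.          0.          0.        ]
side [ 0.34039083 -0.78660194  0.97445064] [[ 0.18692472  0.64631954 -0.73994328]] 49.54978468772616 [-0.11215018  0.          0.          0.          0.        ]
```

View pics/top0.png

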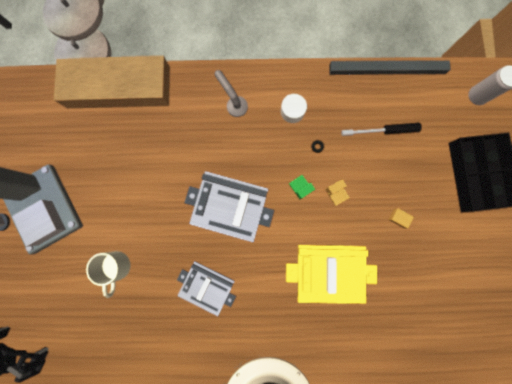

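View pics/side0.png

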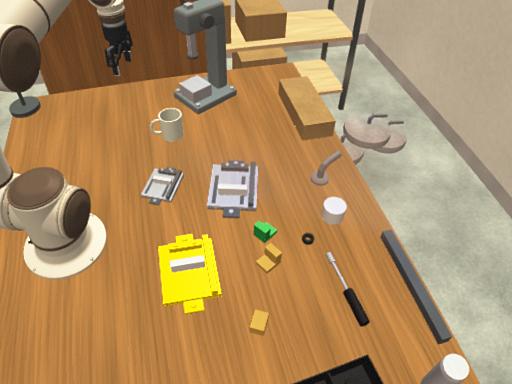

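Candidates, in top-view pixels:
- **Block:** stepped bronze (339,192), plain bronze (402,218), green look-alike (302,187).
- **Jig:** grey large (229,207), grey small (207,290), yellow (332,274).

I choose the bronze block at (339,192) and the jig at (229,207), and check both in one close crop.

Run:
```python
from h import *
import pickle
t=pickle.load(open('top0.pkl','rb'));s=pickle.load(open('side0.pkl','rb'))
a=cv2.resize(t['color'][165:245,180:280],None,fx=4,fy=4,interpolation=cv2.INTER_CUBIC)
b=cv2.resize(t['color'][165:225,290:365],None,fx=5,fy=5,interpolation=cv2.INTER_CUBIC)
e=cv2.resize(s['color'][235:280,245:295],None,fx=6,fy=6,interpolation=cv2.INTER_CUBIC)
I=np.zeros((600,800,3),np.uint8);I[:320,:400]=a;I[:300,410:785]=b;I[325:595,:300]=e
cv2.imwrite('pics/crop1.png',I[:,:,::-1])
for n,c,w in(('top',t,(320,175,360,210)),('side',s,(250,240,290,275))):
    hsv=cv2.cvtColor(c['color'],cv2.COLOR_RGB2HSV);x0,y0,x1,y1=w
    print(n,hsv[192 if n=='top' else 262,339 if n=='top' else 266])
    for y in range(y0,y1,3): print(y,' '.join('%d/%d/%d'%tuple(v) for v in c['color'][y,x0:x1:4]))
```

```text
top [ 20 157 216]
175 179/122/69 181/125/73 183/126/73 179/123/70 180/124/69 180/122/67 183/126/74 181/124/71 181/123/71 181/124/70
178 179/122/70 180/123/68 181/124/71 179/122/69 182/126/72 180/126/72 178/122/69 179/120/69 180/124/72 183/125/73
181 173/118/69 174/120/68 173/118/67 174/119/70 182/132/72 217/171/82 187/137/74 168/115/63 168/114/65 165/113/65
184 182/124/72 183/125/73 180/123/73 194/142/76 220/179/86 220/177/85 218/174/88 172/117/67 172/115/66 171/116/66
187 181/122/70 179/123/70 183/136/65 218/174/85 219/175/84 222/180/91 189/142/72 172/117/65 174/119/67 175/118/66
190 187/129/75 176/120/68 128/88/40 218/176/85 218/175/84 215/174/83 215/173/91 179/125/71 176/122/68 182/125/72
193 189/131/74 186/128/72 157/117/54 196/154/74 216/171/81 217/173/81 221/179/90 181/125/71 178/122/70 175/120/69
196 184/126/71 183/125/71 170/119/68 218/173/82 220/178/88 221/179/88 217/176/87 206/162/82 182/125/71 181/125/71
199 176/120/70 173/118/68 173/118/67 199/155/73 221/177/86 221/178/87 218/175/86 178/127/71 167/113/64 164/111/62
202 167/115/66 169/115/68 168/114/65 158/109/57 223/180/8
[... 962 characters left out ...]
195/135/73 201/138/74
258 196/136/71 182/126/67 191/133/71 235/192/90 233/189/85 141/101/42 141/99/42 115/83/33 201/140/73 200/137/73
261 188/131/70 177/121/59 238/198/91 234/189/87 231/188/86 233/186/86 137/97/38 116/82/31 199/136/71 199/138/72
264 186/128/67 187/129/71 151/108/43 234/190/87 232/188/86 230/184/85 232/180/82 160/110/55 191/131/69 196/136/71
267 185/128/68 196/133/69 182/125/66 177/132/51 230/187/86 238/191/87 146/100/48 196/134/70 187/128/68 197/137/73
270 183/127/66 199/136/73 177/120/62 182/126/65 216/165/73 122/82/35 201/138/74 197/136/72 188/129/68 199/138/75
273 187/129/67 189/130/69 177/124/65 193/135/70 161/113/52 199/137/72 203/140/72 192/132/69 187/128/67 192/133/71
```

View pics/crop1.png

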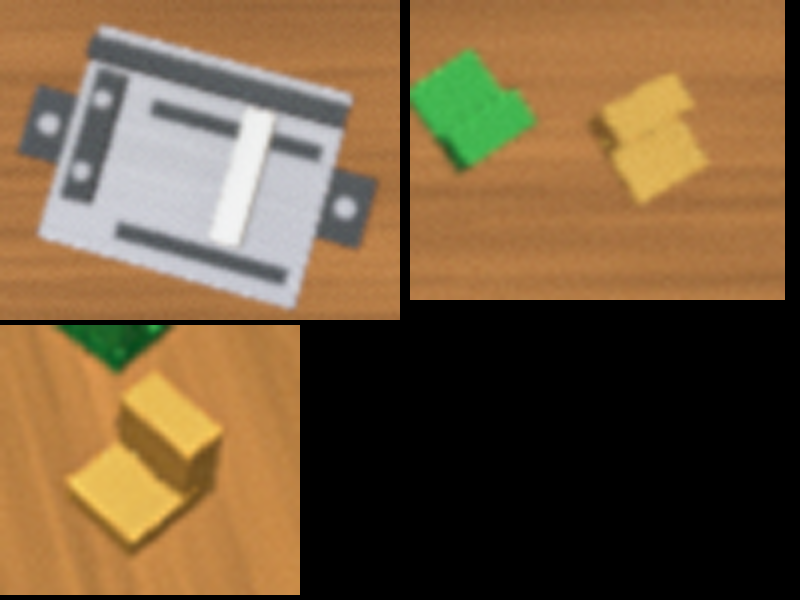

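The crop confirms both choices. The larger grey jig has its fence at the top, its dark end stop on the left and its white side stop open. The bronze L block has its back at the upper left and its foot towards the robot. Now the poses.

Run:
```python
from h import *
import pickle
t=pickle.load(open('top0.pkl','rb'));s=pickle.load(open('side0.pkl','rb'))
A=lambda L:[[180+(x+.5)/4-.5,165+(y+.5)/4-.5] for x,y in L]
B=lambda L:[[290+(x-410+.5)/5-.5,165+(y+.5)/5-.5] for x,y in L]
S=lambda L:[[245+(x+.5)/6-.5,235+(y-325+.5)/6-.5] for x,y in L]
j=plane(t,A([(100,25),(352,97),(38,237),(297,308)]),.016)
print('bed',j.round(4),j.mean(0).round(4))
ex=(j[0]-j[2]+j[1]-j[3]);ey=(j[0]-j[1]+j[2]-j[3])
print(np.degrees(np.arctan2(ex[1],ex[0])),np.degrees(np.arctan2(-ey[0],ey[1])),np.linalg.norm(ex)/2,np.linalg.norm(ey)/2)
w=plane(t,A([(250,107),(274,110),(240,246),(210,240)]),.0465);print('sidestop',w.round(4),w.mean(0).round(4))
k=plane(t,B([(601,118),(675,73),(695,103),(617,145)]),.05);print('back top',k.round(4),k.mean(0).round(4))
f=plane(t,B([(707,160),(642,204)]),.014);print('foot',f.round(4))
k2=plane(s,S([(154,372),(222,430),(187,460),(120,402)]),.05);print('side back',k2.round(4),k2.mean(0).round(4))
f2=plane(s,S([(68,483),(133,543)]),.014);print('side foot',f2.round(4))
for q in(k,k2):
  # fy = along length
  print('len/thk',np.linalg.norm(q[0]-q[1]),np.linalg.norm(q[1]-q[2]))
```

```text
bed [[ 0.6187  0.1645  0.016 ]
 [ 0.5667 -0.0074  0.016 ]
 [ 0.4745  0.2061  0.016 ]
 [ 0.4251  0.0317  0.016 ]] [0.5213 0.0987 0.016 ]
-15.763239667362223 -16.33687531508529 0.1484673683209245 0.18038002535994774
sidestop [[0.5577 0.0606 0.0465]
 [0.5555 0.0448 0.0465]
 [0.4668 0.0679 0.0465]
 [0.4709 0.0874 0.0465]] [0.5127 0.0652 0.0465]
back top [[ 0.5626 -0.1645  0.05  ]
 [ 0.5859 -0.2043  0.05  ]
 [ 0.5698 -0.2142  0.05  ]
 [ 0.5483 -0.1724  0.05  ]] [ 0.5666 -0.1889  0.05  ]
foot [[ 0.5427 -0.2285  0.014 ]
 [ 0.5192 -0.1921  0.014 ]]
side back [[ 0.5646 -0.1668  0.05  ]
 [ 0.5853 -0.2043  0.05  ]
 [ 0.5657 -0.2158  0.05  ]
 [ 0.5453 -0.179   0.05  ]] [ 0.5652 -0.1915  0.05  ]
side foot [[ 0.5185 -0.1925  0.014 ]
 [ 0.5386 -0.23    0.014 ]]
len/thk 0.046184270496318465 0.01885328926395644
len/thk 0.042817156222185675 0.022710907186517502
```

```bash
cat >> h.py <<'E'
from scipy.spatial.transform import Rotation as Ro
def go(P,yaw):
    "P world TCP target, yaw (deg) of the jaw direction; prints shift in mm and turn"
    o=status.get_obs();R=Ro.from_euler('xyz',o['tcp_rot'],degrees=True).as_matrix()
    y=R[:,1];a=np.degrees(np.arctan2(y[1],y[0]))
    tu=-(yaw-a)  # tool x is down
    tu=(tu+90)%180-90
    print('axes',R.round(3).tolist(),'jaw yaw',a.round(1),'q6',o['q'][5].round(1),'t',o['time'])
    print('pos',o['ee_pos'].round(4),'F',o['wrist_force'].round(1),'open',round(o['opening'],4))
    print('SHIFT mm',(R.T@(np.array(P)-o['ee_pos'])*1e3).round(1),'TURN',round(tu,1))
YB=29.5; YJ=-16.1; CJ=np.array([.5213,.0987])
def jig(x,y,z):
    c,s=np.cos(np.radians(YJ)),np.sin(np.radians(YJ))
    return [CJ[0]+c*x-s*y,CJ[1]+s*x+c*y,z]
E
python3 -c "
from h import *
go([.566,-.190,.19],YB)"
```

```text
axes [[-0.001, 0.428, 0.904], [-0.001, 0.904, -0.428], [-1.0, -0.001, 0.0]] jaw yaw 64.6 q6 90.0 t 0.1
pos [0.2356 0.4967 0.1983] F [ 0.9 -0.2  1.3] open 0.0859
SHIFT mm [   8.9 -478.9  592.8] TURN 35.1
```

```bash
python3 -m jog '2 -30 37 0;4 -70 87 4;6 -115 142 8;8 -160 198 12;9 -205 254 16;9 -250 309 20;9 -295 365 24;9 -340 421 28' 1 && python3 -c "
from h import *
go([.566,-.190,.19],YB)"
```

```text
time: 1.1
ee_pos: [0.4464, 0.0579, 0.1898]
tcp_rot: [92.5, 90.0, 39.0]
wrist_force: [0.5, 0.3, 0.4]
opening: 0.0853
axes [[0.0, 0.804, 0.595], [0.0, 0.595, -0.804], [-1.0, 0.0, -0.0]] jaw yaw 36.5 q6 60.9 t 1.1
pos [0.4464 0.0579 0.1898] F [0.5 0.3 0.4] open 0.0853
SHIFT mm [-2.000e-01 -5.120e+01  2.704e+02] TURN 7.0
```

```bash
python3 -m jog '0 -9 45 1;0 -19 100 3;0 -30 155 5;0 -40 210 6;0 -48 250 7;0 -51 268 7;0 -51 270 7;0 -51 270 7' 0.7 && python3 -c "
from h import *
import pickle
go([.566,-.190,.19],YB)
c=shot('wrist','w1.png');pickle.dump(c,open('w1.pkl','wb'));print(ray(c,[[256,192]]))
t=shot('top')
"
```

```text
time: 2.1
ee_pos: [0.5659, -0.1862, 0.1901]
tcp_rot: [176.4, 90.0, 116.1]
wrist_force: [-0.1, -0.3, 0.8]
opening: 0.0598
axes [[-0.0, 0.869, 0.495], [0.0, 0.495, -0.869], [-1.0, 0.0, -0.0]] jaw yaw 29.7 q6 42.1 t 2.1
pos [ 0.5659 -0.1862  0.1901] F [-0.1 -0.3  0.8] open 0.0598
SHIFT mm [ 0.  -1.8  3.4] TURN 0.2
(array([ 0.53074649, -0.12499986,  0.36475344]), array([[ 0.1459834 , -0.26215717, -0.95419472]]))
```

View pics/w1.png

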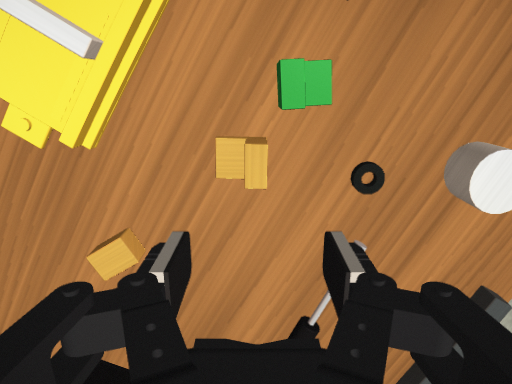

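The wrist view shows the block's back top at about (256,166) and its foot to the left at (230,159). The jaws are aligned with it. The green look-alike is at (305,84).

Run:
```python
from h import *
import pickle
c=pickle.load(open('w1.pkl','rb'))
h=cv2.cvtColor(c['color'],cv2.COLOR_RGB2HSV)
roi=np.zeros(h.shape[:2],np.uint8);roi[130:195,210:275]=1
print(h[165,205:275:3].tolist());print(h[132:195:3,256].tolist())
m=((h[:,:,1]>135)&(h[:,:,2]>185)&(h[:,:,0]>=17)).astype(np.uint8)*roi
n,l,st,ce=cv2.connectedComponentsWithStats(m)
for i in range(1,n):
    if st[i,4]>150:
        r=cv2.minAreaRect(np.argwhere(l==i)[:,::-1].astype(np.float32));print(st[i],r)
k=plane(c,[(245.5,145),(267.5,145),(267.5,188.5),(245.5,188.5)],.05);print(k.round(4),k.mean(0).round(4))
e=k[1]-k[0]+k[2]-k[3];print(np.degrees(np.arctan2(e[1],e[0])),np.linalg.norm(e)/2,np.linalg.norm(k[0]-k[3]))
```

```text
[[15, 162, 165], [14, 160, 178], [14, 159, 178], [15, 159, 176], [21, 161, 223], [20, 163, 222], [20, 163, 222], [20, 163, 219], [20, 163, 221], [20, 163, 221], [20, 161, 222], [20, 162, 221], [20, 163, 221], [19, 169, 187], [20, 161, 223], [21, 163, 225], [20, 160, 223], [20, 160, 227], [20, 161, 223], [20, 163, 219], [20, 160, 227], [15, 159, 180], [15, 160, 174], [15, 160, 178]]
[[15, 159, 191], [14, 160, 188], [16, 177, 134], [16, 179, 135], [19, 168, 199], [21, 161, 224], [21, 159, 224], [20, 162, 225], [20, 160, 226], [20, 161, 225], [20, 162, 226], [20, 160, 227], [21, 160, 227], [21, 161, 227], [21, 161, 227], [21, 162, 227], [21, 162, 227], [21, 161, 228], [20, 161, 228], [14, 160, 169], [15, 161, 169]]
[ 215  138   53   51 2179] ((241.0, 163.0), (50.0, 52.0), 90.0)
[[ 0.5475 -0.1762  0.05  ]
 [ 0.5654 -0.166   0.05  ]
 [ 0.5868 -0.2028  0.05  ]
 [ 0.5683 -0.2134  0.05  ]] [ 0.567  -0.1896  0.05  ]
29.750844070817237 0.021019727207725433 0.04264488115986169
```

```bash
python3 -m jog '30 0 2 0;65 -1 3.5 0;100 -1 3.5 0;130 -1 3.5 0;150 -1 3.5 0;163 -1 3.5 0;169 -1 3.5 0;169 -1 3.5 0' 0.65 && python3 -m jog '0 0 0 0;0 0 0 0;0 0 0 0;0 0 0 0;0 0 0 0;0 0 0 0;0 0 0 0;0 0 0 0' 0 50
```

```text
time: 3.2
ee_pos: [0.5671, -0.1906, 0.0213]
tcp_rot: [42.3, 90.0, -18.0]
wrist_force: [0.1, 0.3, -0.2]
opening: 0.0554
time: 4.2
ee_pos: [0.567, -0.1908, 0.0209]
tcp_rot: [178.2, 90.0, 117.9]
wrist_force: [-0.1, 0.2, 0.2]
opening: 0.0
```

The fingers shut fully, so I look before doing anything else.

Run:
```python
from h import *
import pickle
c=shot('wrist');s=shot('side')
pickle.dump((c,s),open('w2.pkl','wb'))
a=c['color'];b=cv2.resize(s['color'][220:310,220:320],None,fx=3,fy=3,interpolation=cv2.INTER_CUBIC)
I=np.zeros((384,800,3),np.uint8);I[:,:490]=a[:,11:501];I[:270,495:795]=b
cv2.imwrite('pics/w2.png',I[:,:,::-1])
```

```text
(no output)
```

View pics/w2.png

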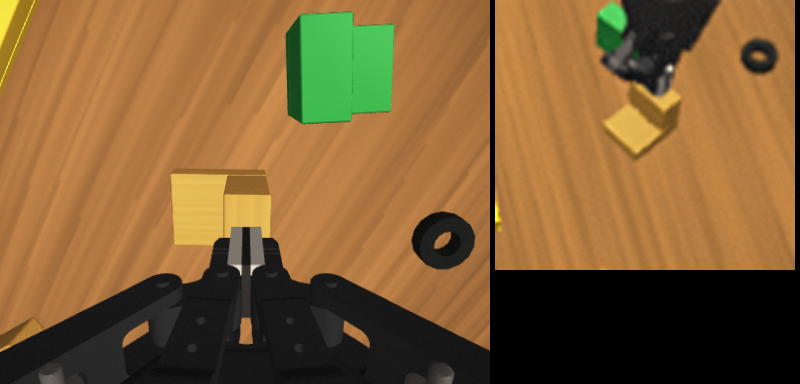

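The fingertips, at about (246,235) in the left panel, stand off the end of the block's back instead of around it. I check where the reported TCP projects in both views.

Run:
```python
from h import *
import pickle
c,s=pickle.load(open('w2.pkl','rb'))
o=status.get_obs();print(o['ee_pos'],o['opening'])
print('tcp in wrist',proj(c,o['ee_pos']),'side',proj(s,o['ee_pos']))
# tips seen: wrist crop (246,227)->px (257,227); side crop tip (664,92)
tw=[257,228];ts=[220+(664-495)/3,220+92/3]
o1,d1=ray(c,[tw]);o2,d2=ray(s,[ts])
A=np.c_[d1[0],-d2[0]];u=np.linalg.lstsq(A,o2-o1,rcond=None)[0]
print('tip tri',o1+u[0]*d1[0],o2+u[1]*d2[0])
k=plane(c,[(235,194),(281,194),(281,241),(235,241)],.05);print('back top now',k.round(4).tolist())
print(ray(c,[[256,192]]))
```

```text
[ 0.56698407 -0.19075812  0.02090026] -0.0001584204059511942
tcp in wrist [[257.35517958 218.91231835]] side [[272.98659936 255.40039956]]
tip tri [ 0.56602113 -0.18945407  0.03713189] [ 0.57565386 -0.18979607  0.03933709]
back top now [[0.5464, -0.1751, 0.05], [0.5644, -0.1647, 0.05], [0.5764, -0.1847, 0.05], [0.5575, -0.1955, 0.05]]
(array([ 0.53187594, -0.12945656,  0.19558927]), array([[ 0.14590463, -0.26256961, -0.95409336]]))
```

Run:
```python
from h import *
import pickle
c,s=pickle.load(open('w2.pkl','rb'));c1=pickle.load(open('w1.pkl','rb'))
a=cv2.resize(c['color'][150:280,190:320],None,fx=3.07,fy=3.07,interpolation=cv2.INTER_CUBIC)
b=cv2.resize(s['color'][215:280,240:305],None,fx=6.1,fy=6.1,interpolation=cv2.INTER_CUBIC)
n=min(len(a),len(b),398);I=np.hstack([a[:n,:n],b[:n,:n]])
cv2.imwrite('pics/w3.png',I[:,:,::-1])
print(c['vfov'])
# tips in w1: inner tip edges ~ (188,233),(326,233)
for z in(.175,.19,.2,.21,.22):
    p=plane(c1,[(188,234),(326,234)],z);print(z,p.round(4).tolist(),np.linalg.norm(p[0]-p[1]))
```

```text
59.17638314530662
0.175 [[0.537, -0.2212, 0.175], [0.6103, -0.1793, 0.175]] 0.08450861501720447
0.19 [[0.5365, -0.2136, 0.19], [0.604, -0.175, 0.19]] 0.07782821306557501
0.2 [[0.5362, -0.2086, 0.2], [0.5999, -0.1721, 0.2]] 0.0733746117644888
0.21 [[0.5358, -0.2035, 0.21], [0.5957, -0.1693, 0.21]] 0.06892101046340245
0.22 [[0.5355, -0.1984, 0.22], [0.5915, -0.1664, 0.22]] 0.06446740916231632
```

View pics/w3.png

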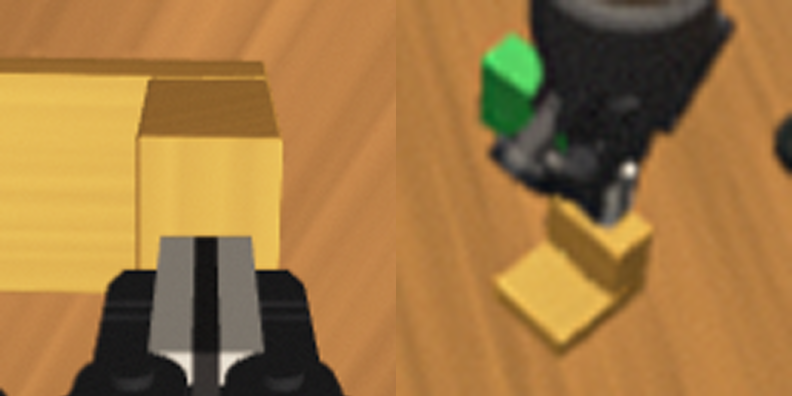

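Run:
```python
from h import *
import pickle
c,s=pickle.load(open('w2.pkl','rb'));t=np.array([.567,-.1908]);
R=Ro.from_euler('xyz',status.get_obs()['tcp_rot'],degrees=True).as_matrix()
print(R.round(2).tolist(), 'block back len row check')
for z in(.021,.035,.05,.06,.07):
    for k in(0,-.011):
        P=np.r_[t+k*R[:2,2],z]; P2=P+.0075*R[:,1]
        print(z,k,'wrist',proj(c,P)[0].round(1),proj(c,P2)[0].round(1),'side',proj(s,P)[0].round(1))
```

```text
[[-0.0, 0.87, 0.49], [-0.0, 0.49, -0.87], [-1.0, -0.0, -0.0]] block back len row check
0.021 0 wrist [257.3 219.1] [270.9 219.1] side [273.  255.4]
0.021 -0.011 wrist [257.4 200.3] [271.1 200.3] side [270.1 252.9]
0.035 0 wrist [257.4 229.3] [271.9 229.3] side [273.3 252.5]
0.035 -0.011 wrist [257.4 209.2] [272.2 209.3] side [270.4 250.1]
0.05 0 wrist [257.4 242.2] [273.2 242.2] side [273.6 249.4]
0.05 -0.011 wrist [257.4 220.5] [273.6 220.6] side [270.6 246.9]
0.06 0 wrist [257.4 252.1] [274.3 252.1] side [273.8 247.2]
0.06 -0.011 wrist [257.4 229.3] [274.7 229.3] side [270.8 244.8]
0.07 0 wrist [257.4 263.4] [275.4 263.4] side [274.  245.1]
0.07 -0.011 wrist [257.5 239.3] [275.9 239.3] side [271.  242.6]
```

```bash
python3 -m jog '-10 0 0 0;-30 0 0 0;-50 0 0 0;-70 0 0 0;-80 0 0 0;-80 0 0 0;-80 0 0 0;-80 0 0 0'
python3 - <<'E'
from h import *
import pickle
c=shot('wrist');s=shot('side');pickle.dump((c,s),open('w4.pkl','wb'))
a=cv2.resize(c['color'][150:280,190:320],None,fx=3.07,fy=3.07,interpolation=cv2.INTER_CUBIC)
b=cv2.resize(s['color'][195:260,240:305],None,fx=6.1,fy=6.1,interpolation=cv2.INTER_CUBIC)
n=min(len(a),len(b),398);I=np.hstack([a[:n,:n],b[:n,:n]])
cv2.imwrite('pics/w4.png',I[:,:,::-1])
o=status.get_obs();print(o['ee_pos'],proj(c,o['ee_pos']),proj(s,o['ee_pos']),'crop side',(proj(s,o['ee_pos'])-[240,195])*6.1+[396,0])
E
```

```text
time: 5.3
ee_pos: [0.5666, -0.1906, 0.1001]
tcp_rot: [-138.9, 89.9, 160.7]
wrist_force: [0.4, 0.1, 0.4]
opening: 0.0001
[ 0.56671209 -0.19068917  0.10031549] [[257.47769757 219.28243765]] [[274.52355193 238.29303584]] crop side [[606.59366676 264.08751861]]
```

View pics/w4.png

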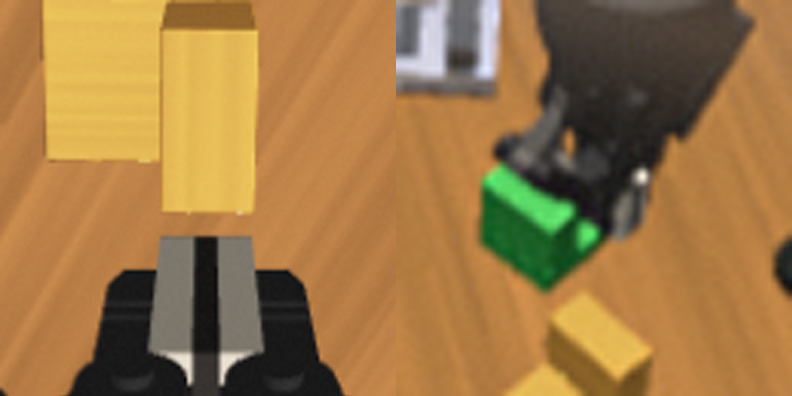

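The tips are in the same image place after lifting, so they truly sit about 35 mm above the reported TCP. Both views agree (wrist row 227; side (277,234)). I confirm this by gently touching the block's top (z = 50) with the shut fingers.

```bash
python3 -m jog '10 0 0 0;30 0 0 0;50 0 0 0;70 0 0 0;78 0 0 0;80 0 0 0;81 0 0 0;81 0 0 0'; python3 -m jog '0.5 0 0 0;1 0 0 0;1.5 0 0 0;2 0 0 0;2 0 0 0;2 0 0 0;2 0 0 0;2 0 0 0'; python3 -m jog '0.5 0 0 0;1 0 0 0;1.5 0 0 0;2 0 0 0;2 0 0 0;2 0 0 0;2 0 0 0;2 0 0 0'
```

```text
time: 6.4
ee_pos: [0.5674, -0.1909, 0.0206]
tcp_rot: [41.6, 89.9, -18.8]
wrist_force: [0.2, 0.4, 0.2]
opening: 0.0003
time: 7.4
ee_pos: [0.567, -0.1908, 0.0179]
tcp_rot: [-31.3, 90.0, -91.7]
wrist_force: [-0.0, 0.7, -0.4]
opening: -0.0002
time: 8.4
ee_pos: [0.5673, -0.1908, 0.0176]
tcp_rot: [46.6, 89.9, -13.8]
wrist_force: [-5.0, 2.0, 13.2]
opening: -0.0002
```

Contact occurs at reported z = 0.0176, so the tips are 32 mm above the reported TCP. I use that from here on. Lift, open, descend, grip.

```bash
python3 -m jog '-5 0 0 0;-20 0 0 0;-35 0 0 0;-35 0 0 0;-35 0 0 0;-35 0 0 0;-35 0 0 0;-35 0 0 0' 0.65; python3 -m jog '5 0 0 0;20 0 0 0;35 0 0 0;48 0 0 0;58 0 0 0;63 0 0 0;65 0 0 0;65 0 0 0'; python3 -m jog '0 0 0 0;0 0 0 0;0 0 0 0;0 0 0 0;0 0 0 0;0 0 0 0;0 0 0 0;0 0 0 0' 0 50
```

```text
time: 9.4
ee_pos: [0.5669, -0.1907, 0.0507]
tcp_rot: [-134.9, 90.0, 164.7]
wrist_force: [0.3, 0.5, -0.0]
opening: 0.0553
time: 10.4
ee_pos: [0.5672, -0.1908, -0.0138]
tcp_rot: [39.7, 90.0, -20.6]
wrist_force: [0.3, -1.4, -0.7]
opening: 0.0553
time: 11.4
ee_pos: [0.5673, -0.1908, -0.0136]
tcp_rot: [49.4, 90.0, -10.9]
wrist_force: [-0.1, 0.5, 6.2]
opening: 0.0212
```

Gripped at 21 mm. Lift and carry the block above the jig.

```bash
python3 -m jog '-5 0 0 0;-20 0 0 0;-45 0 0 0;-75 0 0 0;-105 0 0 0;-130 0 0 0;-140 0 0 0;-140 0 0 0' && python3 -c "
from h import *
go(jig(.001,.031,.128),YJ)"
```

```text
time: 12.4
ee_pos: [0.5671, -0.1909, 0.1262]
tcp_rot: [34.7, 90.0, -25.7]
wrist_force: [-0.2, -0.2, -5.1]
opening: 0.0215
axes [[0.001, 0.869, 0.494], [-0.0, 0.494, -0.869], [-1.0, 0.0, 0.0]] jaw yaw 29.6 q6 41.8 t 12.4
pos [ 0.5671 -0.1909  0.1262] F [-0.2 -0.2 -5.1] open 0.0215
SHIFT mm [  -1.9  126.2 -295.3] TURN 45.7
```

```bash
python3 -m jog '0 15 -34 5;0 33 -78 11;0 52 -122 17;0 71 -166 23;0 90 -210 29;0 107 -250 35;0 120 -280 41;0 126 -295 45.7'
python3 - <<'E'
from h import *
import pickle
go(jig(.001,.031,.128),YJ)
c=shot('wrist','w5.png');pickle.dump(c,open('w5.pkl','wb'))
E
```

```text
time: 13.4
ee_pos: [0.5296, 0.1295, 0.1243]
tcp_rot: [-62.1, 89.9, -168.3]
wrist_force: [-0.1, 0.2, -5.3]
opening: 0.0209
axes [[-0.002, 0.961, -0.278], [-0.0, -0.278, -0.961], [-1.0, -0.002, 0.001]] jaw yaw -16.1 q6 119.9 t 13.4
pos [0.5296 0.1295 0.1243] F [-0.1  0.2 -5.3] open 0.0209
SHIFT mm [-3.7  1.5  0.9] TURN -0.0
```

View pics/w5.png

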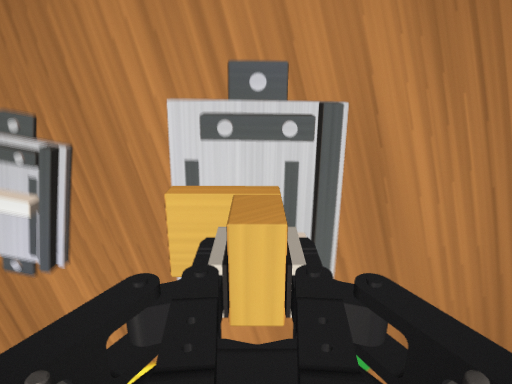

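The wrist view shows the block held square. The end stop is at rows 113–139, the fence at columns 318–340, and the far bed edge runs from (168,99) to (347,103). I refine the jig pose from these.

Run:
```python
from h import *
import pickle
c=pickle.load(open('w5.pkl','rb'))
g=cv2.cvtColor(c['color'],cv2.COLOR_RGB2GRAY).astype(float)
print('row130',[int(v) for v in g[150,295:355:2]]); print('row225',[int(v) for v in g[225,290:350:2]])
print('col250',[int(v) for v in g[90:150:2,255]]);print('left r170',[int(v) for v in g[150,160:180]])
def loc(P):
    d=np.array(P)[:,:2]-CJ;a=np.radians(YJ);R=np.array([[np.cos(a),-np.sin(a)],[np.sin(a),np.cos(a)]]);return (d@R*1e3).round(1)
print('bed corners +y',loc(plane(c,[(168,99),(347,103)],.016)).tolist())
print('endstop inner top edge',loc(plane(c,[(203,139.5),(313,140)],.034)).tolist(),'outer',loc(plane(c,[(203,113),(315,113)],.034)).tolist())
print('back bed edge',loc(plane(c,[(347,103),(333,265)],.016)).tolist())
print('left edge',loc(plane(c,[(168,99),(171,185)],.016)).tolist())
```

```text
row130 [200, 196, 198, 202, 205, 203, 205, 199, 196, 202, 193, 32, 32, 81, 88, 91, 89, 82, 84, 90, 89, 88, 94, 200, 199, 129, 122, 124, 123, 121]
row225 [85, 86, 88, 168, 199, 199, 202, 195, 194, 194, 188, 65, 34, 80, 91, 91, 93, 89, 91, 92, 92, 96, 167, 199, 169, 132, 131, 126, 124, 124]
col250 [152, 90, 86, 87, 86, 145, 199, 201, 201, 202, 200, 181, 102, 83, 87, 88, 86, 86, 88, 87, 86, 88, 87, 90, 90, 146, 201, 201, 200, 202]
left r170 [139, 139, 137, 134, 133, 129, 128, 125, 126, 170, 202, 208, 209, 204, 203, 203, 204, 202, 200, 200]
bed corners +y [[-73.6, 92.6], [73.0, 89.4]]
endstop inner top edge [[-43.3, 61.9], [43.4, 61.6]] outer [[-42.4, 82.5], [44.0, 82.5]]
back bed edge [[73.0, 89.4], [70.9, -59.2]]
left edge [[-73.6, 92.6], [-76.1, 19.2]]
```

```bash
python3 -m jog '10 1.5 -0.5 0.5;35 1.5 -0.5 0.5;60 1.5 -0.5 0.5;85 1.5 -0.5 0.5;105 1.5 -0.5 0.5;115 1.5 -0.5 0.5;119 1.5 -0.5 0.5;119 1.5 -0.5 0.5'; python3 -m jog '0.5 0 0 0;1 0 0 0;1.5 0 0 0;2 0 0 0;2.5 0 0 0;2.5 0 0 0;2.5 0 0 0;2.5 0 0 0'
```

```text
time: 14.45
ee_pos: [0.5324, 0.1278, 0.0071]
tcp_rot: [114.3, 90.0, 7.7]
wrist_force: [-0.8, 0.1, -4.4]
opening: 0.0212
time: 15.45
ee_pos: [0.5322, 0.128, 0.0044]
tcp_rot: [160.4, 90.0, 53.8]
wrist_force: [0.4, 0.6, -4.2]
opening: 0.0213
```

```bash
python3 -m jog '0.5 0 0 0;1 0 0 0;1.5 0 0 0;2 0 0 0;2.5 0 0 0;2.5 0 0 0;2.5 0 0 0;2.5 0 0 0'
```

```text
time: 16.45
ee_pos: [0.5324, 0.128, 0.0024]
tcp_rot: [115.6, 90.0, 9.0]
wrist_force: [-3.3, -0.7, 3.9]
opening: 0.0214
```

Block is on the bed. Release and lift.

```bash
python3 -m jog '0 0 0 0;0 0 0 0;0 0 0 0;0 0 0 0;0 0 0 0;0 0 0 0;0 0 0 0;0 0 0 0' 0.45; python3 -m jog '-10 0 0 0;-35 0 0 0;-60 0 0 0;-90 0 0 0;-120 0 0 0;-140 0 0 0;-140 0 0 0;-140 0 0 0'
python3 - <<'E'
from h import *
import pickle
c=shot('wrist');t=shot('top');pickle.dump((c,t),open('w6.pkl','wb'))
I=np.zeros((384,800,3),np.uint8);I[:,:512]=c['color'];I[:240,515:795]=cv2.resize(t['color'][175:235,185:255],None,fx=4,fy=4,interpolation=cv2.INTER_CUBIC)
cv2.imwrite('pics/w6.png',I[:,:,::-1])
go(jig(0,-.075,.128),YJ-.5)
E
```

```text
time: 17.45
ee_pos: [0.5323, 0.128, 0.0019]
tcp_rot: [106.8, 90.0, 0.3]
wrist_force: [-0.4, -0.3, 0.0]
opening: 0.0388
time: 18.45
ee_pos: [0.532, 0.1279, 0.1412]
tcp_rot: [-58.0, 90.0, -164.5]
wrist_force: [-0.7, -0.8, -0.6]
opening: 0.0386
axes [[-0.002, 0.958, -0.285], [-0.0, -0.285, -0.958], [-1.0, -0.001, 0.001]] jaw yaw -16.6 q6 120.1 t 18.55
pos [0.5318 0.1279 0.1408] F [-0.4  0.3 -0.2] open 0.0379
SHIFT mm [ 12.9  -1.1 106. ] TURN 0.0
```

View pics/w6.png

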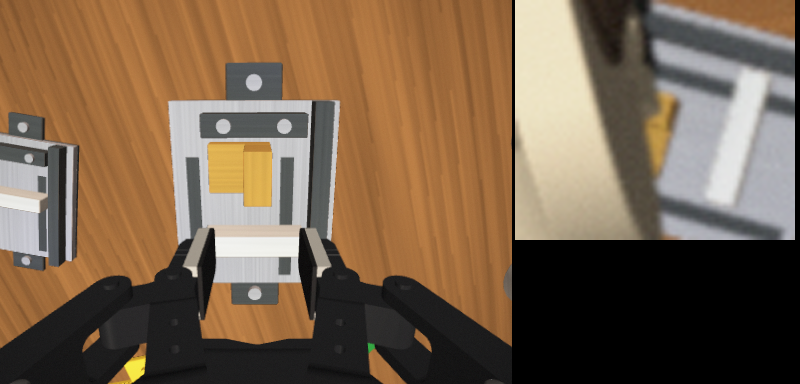

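The block sits square on the bed near the end stop (back top at (257,179)), with the side stop open at row 240. Now to the outer side of the side stop, shutting the fingers.

```bash
python3 -m jog '0 -2 15 0;0 -4 35 0;0 -6 55 0;0 -8 75 0;0 -9 92 0;0 -9 102 0;0 -9 106 0;0 -9 106 0' 0; python3 -m jog '20 0 0 0;45 0 0 0;75 0 0 0;105 0 0 0;125 0 0 0;138 0 0 0;145 0 0 0;145 0 0 0' && python3 -c "
from h import *
go(jig(-.008,-.055,-.006),YJ-.5)
go(jig(-.008,-.015,-.006),YJ-.5)"
```

```text
time: 19.55
ee_pos: [0.4935, 0.029, 0.1419]
tcp_rot: [175.3, 90.0, 68.7]
wrist_force: [0.3, -0.0, 0.2]
opening: 0.0001
time: 20.55
ee_pos: [0.4934, 0.0291, -0.003]
tcp_rot: [-77.9, 90.0, 175.6]
wrist_force: [-0.1, 0.7, 0.1]
opening: -0.0005
axes [[-0.0, 0.959, -0.285], [0.0, -0.285, -0.959], [-1.0, -0.0, 0.0]] jaw yaw -16.6 q6 109.9 t 20.55
pos [ 0.4934  0.0291 -0.003 ] F [-0.1  0.7  0.1] open -0.0005
SHIFT mm [  3.   -0.7 -19.6] TURN 0.0
axes [[-0.0, 0.959, -0.285], [0.0, -0.285, -0.959], [-1.0, -0.0, 0.0]] jaw yaw -16.6 q6 109.9 t 20.55
pos [ 0.4934  0.0291 -0.003 ] F [-0.1  0.7  0.1] open -0.0005
SHIFT mm [  3.   -1.  -59.6] TURN 0.0
```

```bash
python3 -m jog '0 0 -6 0;0 0 -12 0;0 0 -18 0;0 0 -24 0;0 0 -30 0;0 0 -35 0;0 0 -39 0;0 0 -42 0'; python3 -m jog '0 0 -2 0;0 0 -4 0;0 0 -6 0;0 0 -8 0;0 0 -10 0;0 0 -12 0;0 0 -13 0;0 0 -13 0' && python3 -c "
from h import *
go(jig(-.008,-.015,-.006),YJ-.5)"
```

```text
time: 21.55
ee_pos: [0.5054, 0.0694, -0.0031]
tcp_rot: [41.1, 90.0, -65.4]
wrist_force: [-0.3, -4.6, 2.5]
opening: 0.0001
time: 22.55
ee_pos: [0.5091, 0.0817, -0.0031]
tcp_rot: [7.9, 90.0, -98.7]
wrist_force: [-1.3, -4.9, 2.2]
opening: 0.0
axes [[-0.0, 0.958, -0.285], [-0.0, -0.285, -0.958], [-1.0, 0.0, 0.0]] jaw yaw -16.6 q6 115.7 t 22.55
pos [ 0.5091  0.0817 -0.0031] F [-1.3 -4.9  2.2] open 0.0
SHIFT mm [ 2.9 -1.  -4.7] TURN 0.0
```

```bash
for i in 1; do python3 -m jog '0 0 -0.5 0;0 0 -1 0;0 0 -1.5 0;0 0 -2 0;0 0 -2.5 0;0 0 -3 0;0 0 -3 0;0 0 -3 0'; done; python3 -m jog '0 0 -0.5 0;0 0 -1 0;0 0 -1.5 0;0 0 -2 0;0 0 -2 0;0 0 -2 0;0 0 -2 0;0 0 -2 0';python3 -m jog '0 0 -0.5 0;0 0 -1 0;0 0 -1.5 0;0 0 -2 0;0 0 -2 0;0 0 -2 0;0 0 -2 0;0 0 -2 0'
```

```text
time: 23.55
ee_pos: [0.5099, 0.0844, -0.003]
tcp_rot: [14.3, 90.0, -92.3]
wrist_force: [-0.6, -5.6, 2.3]
opening: -0.0002
time: 24.55
ee_pos: [0.5104, 0.0863, -0.0031]
tcp_rot: [1.8, 90.0, -104.8]
wrist_force: [-0.7, -5.4, 2.9]
opening: 0.0003
time: 25.55
ee_pos: [0.5106, 0.0869, -0.0031]
tcp_rot: [1.1, 89.8, -105.5]
wrist_force: [-2.5, -12.3, 6.3]
opening: -0.0001
```

```bash
python3 -m jog '0 0 -0.5 0;0 0 -1 0;0 0 -1.5 0;0 0 -1.5 0;0 0 -1.5 0;0 0 -1.5 0;0 0 -1.5 0;0 0 -1.5 0'; python3 -m jog '0 0 4 0;0 0 10 0;0 0 15 0;-15 0 15 0;-45 0 15 0;-75 0 15 0;-105 0 15 0;-120 0 15 0'
python3 - <<'E'
from h import *
import pickle
c=shot('wrist','w7.png');pickle.dump(c,open('w7.pkl','wb'))
go(jig(0,.039,.1),YJ-.5)
E
```

```text
time: 26.55
ee_pos: [0.5106, 0.0868, -0.0031]
tcp_rot: [0.8, 89.7, -105.8]
wrist_force: [-5.2, -21.3, 8.5]
opening: 0.0
time: 27.55
ee_pos: [0.508, 0.0758, 0.1195]
tcp_rot: [119.2, 89.8, 12.7]
wrist_force: [-0.1, 0.2, 0.5]
opening: -0.0001
axes [[0.004, 0.959, -0.285], [0.001, -0.285, -0.959], [-1.0, 0.004, -0.002]] jaw yaw -16.6 q6 115.0 t 27.6
pos [0.5084 0.0758 0.1205] F [-0.1 -0.7  1.7] open -0.0004
SHIFT mm [ 20.7   5.5 -64.6] TURN 0.0
```

View pics/w7.png

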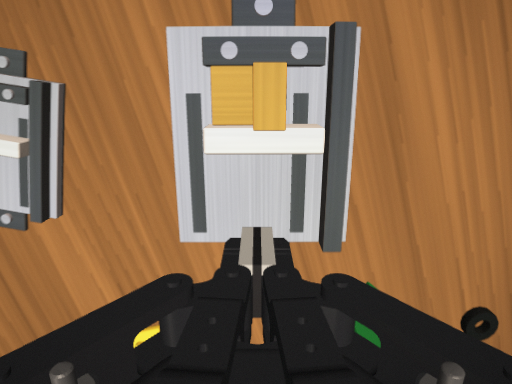

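The side stop is closed on the block. It stopped under about 22 N, with no gap visible at row 130. Next I turn the tool 90° so the 22 mm finger width lies along jig x, and go above the foot.

```bash
python3 -m jog '0 -3 -8 -10;0 -6 -18 -20;0 -9 -28 -30;0 -12 -38 -40;0 -15 -48 -50;0 -18 -57 -60;0 -20 -63 -70;0 -20.5 -65 -80' && python3 -c "
from h import *
go(jig(-.026,.0395,.06),YJ-.5+90)"
```

```text
time: 28.6
ee_pos: [0.5057, 0.144, 0.1161]
tcp_rot: [-145.5, 89.9, -171.7]
wrist_force: [0.5, 0.4, 0.2]
opening: 0.0001
axes [[-0.001, 0.442, 0.897], [-0.0, 0.897, -0.442], [-1.0, -0.001, -0.001]] jaw yaw 63.8 q6 42.1 t 28.6
pos [0.5057 0.144  0.1161] F [0.5 0.4 0.2] open 0.0001
SHIFT mm [56.1  0.6  1.5] TURN -9.6
```

```bash
python3 -m jog '5 0.5 1 -5;15 0.5 1.5 -9.6;28 0.5 1.5 -9.6;40 0.5 1.5 -9.6;50 0.5 1.5 -9.6;56 0.5 1.5 -9.6;56 0.5 1.5 -9.6;56 0.5 1.5 -9.6'
python3 - <<'E'
from h import *
import pickle
go(jig(-.026,.0395,.002),YJ-.5+90)
c=shot('wrist','w8.png');s=shot('side');pickle.dump((c,s),open('w8.pkl','wb'))
I=np.zeros((384,800,3),np.uint8);I[:,:512]=c['color'];I[:288,515:795]=cv2.resize(s['color'][145:217,200:270],None,fx=4,fy=4,interpolation=cv2.INTER_CUBIC)
cv2.imwrite('pics/w8.png',I[:,:,::-1])
E
```

```text
time: 29.6
ee_pos: [0.5079, 0.1435, 0.0613]
tcp_rot: [30.6, 90.0, 13.6]
wrist_force: [0.4, -0.4, -0.6]
opening: -0.0003
axes [[0.001, 0.292, 0.956], [0.0, 0.956, -0.292], [-1.0, 0.0, 0.001]] jaw yaw 73.0 q6 32.7 t 29.6
pos [0.5079 0.1435 0.0613] F [ 0.4 -0.4 -0.6] open -0.0003
SHIFT mm [59.3  0.2 -0.8] TURN -0.4
```

View pics/w8.png

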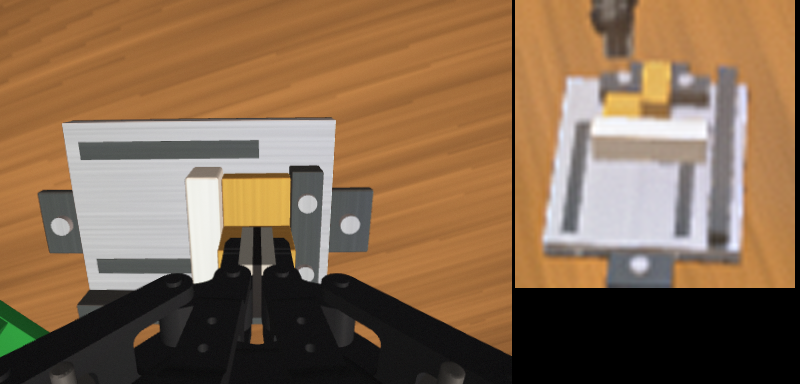

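Run:
```python
from h import *
import pickle
c,s=pickle.load(open('w8.pkl','rb'))
def loc(P):
    d=np.array(P)[:,:2]-CJ;a=np.radians(YJ);R=np.array([[np.cos(a),-np.sin(a)],[np.sin(a),np.cos(a)]]);return (d@R*1e3).round(1)
print('foot front',loc(plane(c,[(222,175),(291,174)],.030)).tolist(),'corner',loc(plane(c,[(223,227.5),(290,227)],.030)).tolist())
print('bar top inner edge',loc(plane(c,[(222,168),(218,265)],.0465)).tolist(),'ee',loc([status.get_obs()['ee_pos']]))
```

```text
foot front [[-42.9, 17.4], [-43.0, 60.9]] corner [[-7.2, 16.5], [-6.9, 60.7]]
bar top inner edge [[-51.4, 19.4], [11.2, 14.2]] ee [[-25.3  39.3]]
```

Foot spans x from -42 to -8 and y from 17 to 61 in the jig frame. The tips are centred at (-25, 39), so they descend onto the foot with clearance.

```bash
python3 -m jog '8 0 0 0;20 0 0 0;32 0 0 0;44 0 0 0;52 0 0 0;57 0 0 0;59 0 0 0;59 0 0 0'; python3 -m jog '0.5 0 0 0;1 0 0 0;1.5 0 0 0;2 0 0 0;2.5 0 0 0;2.5 0 0 0;2.5 0 0 0;2.5 0 0 0'
```

```text
time: 30.7
ee_pos: [0.5078, 0.1434, 0.0021]
tcp_rot: [35.3, 90.0, 18.4]
wrist_force: [-1.2, -0.1, 0.1]
opening: -0.0001
time: 31.7
ee_pos: [0.5077, 0.1434, -0.0005]
tcp_rot: [36.9, 90.0, 20.0]
wrist_force: [-0.1, -0.7, 0.2]
opening: -0.0004
```

```bash
python3 -m jog '0.5 0 4 0;0.5 0 8 0;0.5 0 12 0;0.5 0 16 0;0.5 0 20 0;0.5 0 24 0;0.5 0 27 0;0.5 0 30 0'; python3 -m jog '0 0 1 0;0 0 2 0;0 0 3 0;0 0 4 0;0 0 5 0;0 0 6 0;0 0 7 0;0 0 7 0' && python3 -c "
from h import *
go(jig(.017,.0395,-.002),YJ-.5+90)"
```

```text
time: 32.7
ee_pos: [0.5364, 0.1348, -0.0011]
tcp_rot: [157.4, 90.0, 140.5]
wrist_force: [-3.2, 2.5, 1.3]
opening: -0.0001
time: 33.7
ee_pos: [0.5432, 0.1324, -0.0011]
tcp_rot: [-43.4, 90.0, -60.4]
wrist_force: [-0.7, 0.9, -0.6]
opening: -0.0001
axes [[0.0, 0.292, 0.956], [-0.0, 0.956, -0.292], [-1.0, -0.0, 0.0]] jaw yaw 73.0 q6 30.7 t 33.7
pos [ 0.5432  0.1324 -0.0011] F [-0.7  0.9 -0.6] open -0.0001
SHIFT mm [0.9 1.1 5.3] TURN -0.4
```

```bash
python3 -m jog '0.3 0 1 0;0.6 0 2 0;0.9 0 3 0;1 0 4 0;1 0 4 0;1 0 4 0;1 0 4 0;1 0 4 0'; python3 -m jog '0.3 0 0.5 0;0.6 0 1 0;1 0 1.5 0;1 0 2 0;1 0 2 0;1 0 2 0;1 0 2 0;1 0 2 0'
```

```text
time: 34.7
ee_pos: [0.5471, 0.1313, -0.0021]
tcp_rot: [-4.2, 90.0, -21.2]
wrist_force: [-0.2, 0.9, 0.4]
opening: -0.0002
time: 35.7
ee_pos: [0.5479, 0.1312, -0.0023]
tcp_rot: [173.6, 89.9, 156.7]
wrist_force: [-10.9, 1.5, 10.7]
opening: -0.0001
```

Both contacts were reached at jig x = 16.6 (17 expected). Increase the push to about 15 N each way.

```bash
python3 -m jog '0.2 0 0.2 0;0.4 0 0.4 0;0.5 0 0.6 0;0.5 0 0.6 0;0.5 0 0.6 0;0.5 0 0.6 0;0.5 0 0.6 0;0.5 0 0.6 0'
python3 - <<'E'
from h import *
import pickle
c=shot('wrist');s=shot('side');pickle.dump((c,s),open('w9.pkl','wb'))
I=np.zeros((384,800,3),np.uint8);I[:,:512]=c['color'];I[:288,515:795]=cv2.resize(s['color'][145:217,200:270],None,fx=4,fy=4,interpolation=cv2.INTER_CUBIC)
cv2.imwrite('pics/w9.png',I[:,:,::-1])
E
```

```text
time: 36.7
ee_pos: [0.5479, 0.1312, -0.0023]
tcp_rot: [171.8, 89.9, 154.9]
wrist_force: [-15.7, 1.8, 17.0]
opening: 0.0002
```

View pics/w9.png

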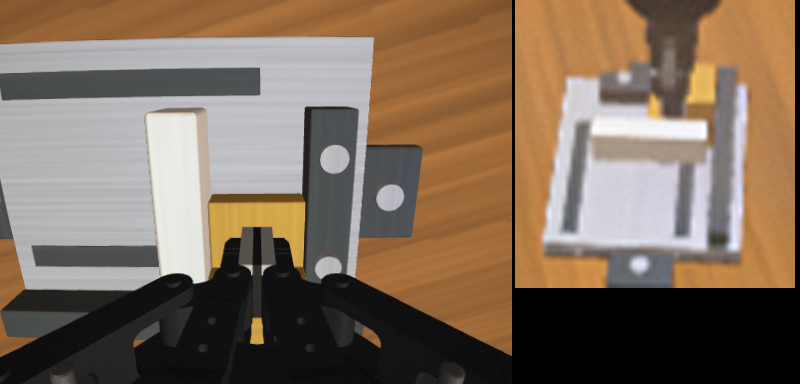

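Run:
```python
from h import *
import pickle
c,s=pickle.load(open('w9.pkl','rb'))
def loc(P):
    d=np.array(P)[:,:2]-CJ;a=np.radians(YJ);R=np.array([[np.cos(a),-np.sin(a)],[np.sin(a),np.cos(a)]]);return (d@R*1e3).round(1)
print('foot front top (want x -4)',loc(plane(c,[(211,196.5),(303,195.5)],.030)).tolist())
print('endstop open end (want -45,60)',loc(plane(c,[(305,107)],.034)),'bar open end inner (want -45,16)',loc(plane(c,[(208,109)],.0465)))
print(status.get_obs()['wrist_force'])
bot.job_done()
```

```text
foot front top (want x -4) [[-7.7, 18.4], [-7.6, 59.2]]
endstop open end (want -45,60) [[-46.2  58.6]] bar open end inner (want -45,16) [[-46.7  21.4]]
[-17.19533616   2.23266588  16.54236349]
the job is handed in; nothing more can be done
```

The stepped bronze block is loaded in the larger grey jig and the job is handed in while the push is still held. No verdict was reported.

- **Loading:** I gripped the block across its back and set it on the open bed with the step towards the robot. I released it there and lifted off.
- **Side stop:** I closed it with shut fingers until it stopped on the block at about 22 N. The wrist picture then showed no gap.
- **Push home:** I pushed the block forward in the inner corner of its step until it stopped on the fence, then loaded it diagonally. The last reading was about 17 N forward and 17 N down. The push had stopped moving when I raised the force. The tip stood at jig x = 16.6 mm, against about 17 mm expected at home.

**Checks that disagreed**
- **Reported tool height:** the real fingertips are about 32 mm above the reported TCP. The first grasp closed on air above the block because of this. I measured the offset by touching the block's top (about 13 N) and used it from then on.
- **Foot edge position:** in the last picture the front edge of the foot measured x = -7.7 mm, where -4 is expected at home. The end stop's end in the same picture read about 1 mm low in x. That leaves about 2.5 mm unexplained, about as much as the fence tolerance. I put it down to pixel reading and camera calibration, because the push had stopped firmly on the fence.
- **Side stop inner edge:** it measured y = 21 mm, where 16 is expected. The block filled the gap in the picture and its edges read y = 18 to 59 mm, so I take this as a reading error too.

I noticed nothing else on the shelf being moved, but I did not measure the other things afterwards.

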